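Clamp the phone board with the lift-gate lever

TASK

One of the two board holders on the bench has a green phone board lying in it; clamp that board. Grasp the black ball on its lever, lift the lever up out of the left-hand notch where it stands (left and right as seen from the robot), swing it over the gate to the right-hand notch, lower it fully down into that notch and let go. Do not force the lever through the gate, and leave the lever of the empty holder where it is.

Things in the scene. Friction and masses are not known exactly. Their poses are not given: they have to be found in the camera images.
- holder: Board holder with the green phone board: fixed grey base 250 x 150 x 12 mm, turned up to 20 degrees. Origin on its underside, below the lever's vertical pivot post (diameter 14, top 132 mm up). z up, -x to the robot side (gate and ball), +y left; board at x +48 to +104 mm. The lever, a level 10 x 10 mm bar, turns freely on the post and slides up it at most 50 mm; it falls back by its weight (3 N).
- holder_knob (a point): Centre of the black ball (diameter 28 mm) to grasp, on an upright stem (diameter 8) at the front end of that holder's lever: 170 mm from the post's axis, 30 mm above the bar's top, 80 mm above the bench when the bar is down. Swinging moves it on a level arc about the post: x -160, y +58 mm in the holder's frame with the bar mid open notch, x -160, y -58 mid clamped notch.
- holder_notch (a point): Middle of the floor of the clamped notch (right-hand, seen from the robot): x -115, y -42, z 40 mm in the holder's frame. The gate is an upright steel plate 8 mm thick, open at the top; notches 30 mm wide centred at y +42 (open: the lever starts here) and y -42 mm. The sill between them rises 18 mm above their floors, so lift the lever about 30 mm to cross. 74 mm end posts stop the bar.
- spare_knob (a point): Centre of the same kind of black ball on the lever of the other holder, which is empty (no board) but otherwise alike. To be left where it is.

How it is judged:
By the outcome, as a careful person would: the job done as asked, in the order asked, and still so for the second after the job is handed in, with the robot touching nothing.
It also fails if it takes over 37 s, if anything falls off the work surface, if the arm or the gripper's body presses on something with over 40 N, if the wrist force passes 120 N, or if a joint passes its speed limit or range.

ROBOT

A 6-joint arm with a two-finger parallel gripper is mounted at the origin on the work surface. World frame = base frame: x ahead of the robot, y to its left, z up, the work surface at z = 0. Lengths are in mm, angles in rad, forces in N, time in s.
With the tool pointing down it reaches from about 425 to 1125 mm from the base axis. Payload 14.9 kg.
Tool frame: the origin (TCP) lies on the centre line of the jaws, within the pads' length; the fingertips stand 22 mm ahead of it and the grasp point (between the pads) lies 3 mm ahead of it; z points along the fingers, y is the line along which they close (so a half turn about z gives the same grasp; the last joint's range is limited). The gripper opens to 91 mm and grips with 3 to 60 N. Pads are 32 mm wide; open, the fingers measure 118 mm over their backs; the gripper's body (76 mm by 178 mm) begins 60 mm behind the grasp point.
Start: joints at [-1.356, 0.379, 1.734, -0, 1.028, -0.033], TCP at [171.685, -678.633, 235.932] pointing down, gripper open.
Joint ranges: [-2.77, 2.77], [-0.74, 2.19], [0, 2.66], [-1.06, 4.2], [0.31, 2.87], [-3.08, 3.08]. Speed limits (rad/s): [1.89, 1.89, 2.39, 3.14, 3.14, 3.14].

INTERFACE

Orientations are given as a unit quaternion [w, x, y, z].
In Python, from station import env, eyes gives the robot as it stands.
- The arm moves only by the shell command python3 -m pendant 'ROWS' [FORCE]. ROWS is JSON, a list of rows, each a list of 7 numbers: the shift along the world's x, y, z in mm, then the turn, a rotation vector about the world's x, y, z in rad, then the closure, from -1 (fully open) to 1 (shut). A call has 1 to 8 rows; each row shifts and turns the commanded pose from where the row before left it; what a row does not reach is not made up. A row lasts 1/12 s, in which the tool goes at most 41.7 mm and 7.16 degrees, less where a joint would pass 70% of its speed; a pose out of reach is approached as far as the arm can. A call is refused whole if a number of a shift passes 41.7 or a number of a turn 0.125, either way. A call with a gripper value outside its range is refused whole. The fingers move at their own pace and stop on an object; FORCE is the grip in N (left out, the last holds). Time passes only in rows, so rows that do not move let the fingers close. It gives the time, the measured TCP pose, the force, the opening and the grip force at its end, in the units of the state.
- env.sense(): the state, without advancing time (a new reading comes with each control period).
- eyes.grab_frame(name): name is "scene" or "top"; returns the picture (480x640x3 uint8, blue, green, red); there is no depth.
- eyes.camera_info(name): a dict with "fx", "fy", "cx", "cy" (pixels), "eye" and "attitude" of the camera in the world. Camera axes: x right, y down, z forward; pixel columns grow to the right and rows downward; lengths in mm; the calibration is good to about 2 mm. A picture is of the moment at which its call begins. camera_info takes no time and is no camera call.
- env.finish_job(): hands the job in; it is judged then, once.
The state is a dict: "time_s": time; "joint_pos": joint angles; "joint_velocities": joint speeds; "tau": joint torques, N m; "eef_pos": TCP position; "tool_rot": TCP orientation; "force": force on the tool from outside, world axes, zero at the start; "moment": the same for the moment, N m; "finger_gap": finger opening in mm; "grip_force": force on a finger pad.
Only numpy, scipy, OpenCV 4.12 (cv2) and the standard library are available. Lean on these libraries where they do the work, as an engineer would, in place of code of your own. Each camera call takes 0.05 s, during which the arm holds its last target. There are 200 camera calls.

## Working session

There is one attempt and no reset: what is moved stays moved. The work goes in short steps, Python scripts to look and compute and a shell command to move; the robot and the scene stay as the last step left them, time stands still between calls to the robot, and variables do not carry over. Pictures are saved under pics/ and viewed, at most 10 in all, crops included, and the job is handed in when it is done.

```bash
mkdir -p pics
python3 - <<'E'
from station import env, eyes
import cv2
for n in ("scene","top"):
    cv2.imwrite(f"pics/{n}0.png",eyes.grab_frame(n)); print(n,eyes.camera_info(n))
s=env.sense(); print(s)
E
```

```text
scene {'fx': 450.7660872833203, 'fy': 450.7660872833203, 'cx': 318.052743606601, 'cy': 243.34738371035607, 'eye': array([1267.04983232,   53.51910189,  740.05157505]), 'attitude': array([-0.27541767,  0.61913522,  0.67426597, -0.29356784])}
top {'fx': 449.4444159137648, 'fy': 449.4444159137648, 'cx': 315.81266445824286, 'cy': 236.11794701113845, 'eye': array([ 463.30256441,   15.07911705, 1058.62141237]), 'attitude': array([-0.02522352,  0.70864065, -0.703411  ,  0.0490425 ])}
{'time_s': 0.1, 'joint_pos': array([-1.35628948e+00,  3.79341293e-01,  1.73471896e+00, -8.86760611e-06,
        1.02849919e+00, -3.33118670e-02]), 'joint_velocities': array([-0.00090477, -0.00069175, -0.00077034, -0.00045846, -0.00134825,
        0.00064097]), 'tau': array([ 2.52624406e-03, -7.65028739e+01, -4.35289228e+01,  6.52898289e-02,
        3.98556527e-02, -3.82892301e-05]), 'eef_pos': array([ 171.61694024, -678.29470694,  235.3659009 ]), 'tool_rot': array([-4.81066711e-04,  9.92332654e-01,  1.23594782e-01, -4.75152639e-05]), 'force': array([-0.30358052,  0.36411338,  0.09895448]), 'moment': array([ 0.01547928, -0.02242588,  0.01765004]), 'grip_force': 0.0, 'finger_gap': 91.22765250615963}
```

View pics/top0.png

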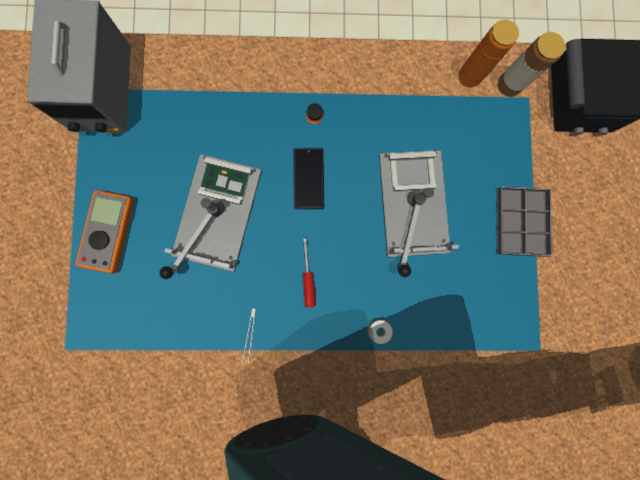

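View pics/scene0.png

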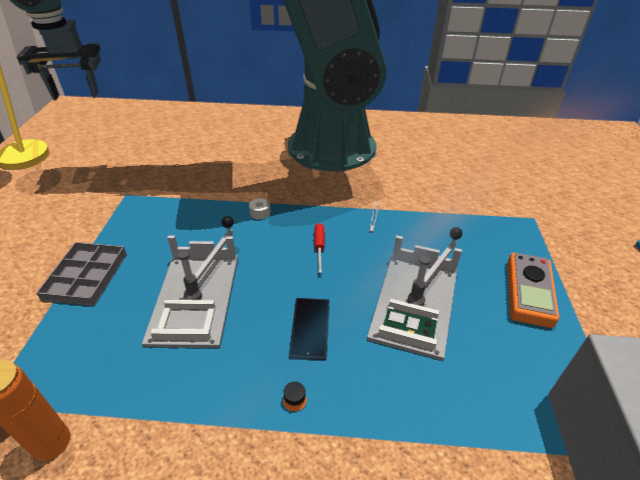

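The top view shows the board holder on the left, with its ball at about (166,272), its post top near (212,207) and its base corners near (203,155), (261,170), (235,270) and (172,250). The empty holder is on the right, with its ball at (404,270). In the scene view the target ball is at (456,233).

```bash
cat > h.py <<'E'
from station import env, eyes
import cv2, numpy as np
from scipy.spatial.transform import Rotation as R
def ray(n,uv):
    c=eyes.camera_info(n); q=np.array(c["attitude"])
    d=R.from_quat(q[[1,2,3,0]]).apply([(uv[0]-c["cx"])/c["fx"],(uv[1]-c["cy"])/c["fy"],1])
    return np.array(c["eye"]),d/np.linalg.norm(d)
def onz(n,uv,z):
    e,d=ray(n,uv); return e+d*(z-e[2])/d[2]
def tri(a,b):
    (p,d),(q,e)=ray("top",a),ray("scene",b)
    t=np.linalg.lstsq(np.c_[d,-e],q-p,rcond=None)[0]
    A,B=p+t[0]*d,q+t[1]*e; return (A+B)/2,np.linalg.norm(A-B)
def ball(im,c,w=14,th=55):
    x,y=c; m=(im.max(2)<th).astype(np.uint8); k=np.zeros_like(m); k[y-w:y+w+1,x-w:x+w+1]=1
    cs=cv2.findContours(m*k,0,2)[0]; c=max(cs,key=cv2.contourArea); return cv2.minEnclosingCircle(c)
E
python3 - <<'E'
from h import *
t=cv2.imread("pics/top0.png");s=cv2.imread("pics/scene0.png")
for a,b in(((166,272),(456,233)),((404,270),(228,222))):
    bt,bs=ball(t,a),ball(s,b); print(bt,bs,tri(bt[0],bs[0]),onz("top",bt[0],80),onz("scene",bs[0],80))
P=[onz("top",p,12)[:2] for p in((203,155),(261,170),(235,270),(172,250))]; print(np.round(P))
for i,j in((3,0),(2,1)): d=P[j]-P[i]; print(np.degrees(np.arctan2(d[1],d[0])),np.linalg.norm(d))
cv2.imwrite("pics/c1.png",np.hstack([cv2.resize(t[145:285,150:275],None,fx=4,fy=4,interpolation=2)[:560,:395],cv2.resize(s[220:360,365:465],None,fx=4,fy=4,interpolation=2)]))
E
```

```text
((166.42308044433594, 272.5), 6.595998287200928) ((455.625, 233.5833282470703), 5.6552629470825195) (array([485.22252467, 303.97975353,  76.22980076]), np.float64(0.1756269371622431)) [485.14474153 302.96200051  80.        ] [489.68626006 302.46438831  80.        ]
((403.9285583496094, 270.21429443359375), 6.328697681427002) ((227.09036254882812, 221.8734893798828), 5.97394323348999) (array([ 493.63413227, -212.34507193,   77.94843656]), np.float64(1.7707726292074715)) [ 493.44234684 -210.97121964   80.        ] [ 495.91861929 -212.4528996    80.        ]
[[765. 248.]
 [730. 111.]
 [493. 166.]
 [539. 312.]]
-15.789036086789487 234.82490908091347
-13.194995461419733 243.20813114066362
```

View pics/c1.png

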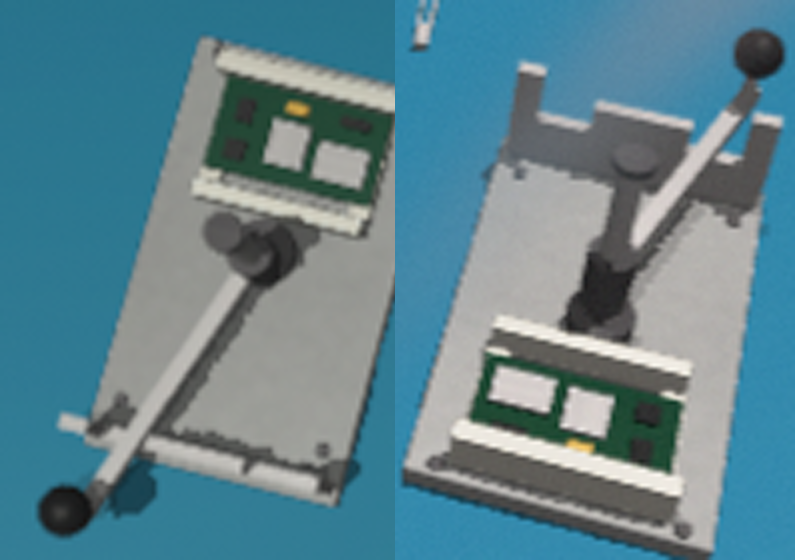

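The crop shows the bar resting in the left notch (as seen from the robot). The post top is at top-view (206,204) and scene-view (425,260). The base's left edge runs from (201,155) to (173,254).

Run:
```python
from h import *
p,e=tri((206.2,203.7),(424.8,260)); print("post",p,e,onz("top",(206.2,203.7),132),onz("scene",(424.8,260),132))
P=(onz("top",(206.2,203.7),132)+onz("scene",(424.8,260),132))[:2]/2
a,b=onz("top",(201.2,155),12),onz("top",(173,253.7),12); d=a-b; print("edge yaw",np.degrees(np.arctan2(d[1],d[0])),np.linalg.norm(d))
K=np.array([486.5,303]); v=K-P; yaw=np.arctan2(v[1],v[0])-np.arctan2(58,-160); yaw=(yaw+np.pi)%(2*np.pi)-np.pi
print("lever yaw",np.degrees(yaw),np.linalg.norm(v))
for y in(yaw,np.radians(-15)):
    c,s=np.cos(y),np.sin(y);M=np.array([[c,-s],[s,c]])
    print(np.degrees(y),[np.round(P+M@q) for q in((-160,58),(-170,0),(-160,-58),(-115,-42))])
```

```text
post [627.863814   213.73460357 125.40206297] 1.0647579050673692 [626.65949777 211.79013291 132.        ] [634.62864504 212.55829933 132.        ]
edge yaw -13.677345651320971 241.28058907448533
lever yaw -12.289620509460075 170.37263964320837
-12.289620509460075 [array([487., 303.]), array([465., 248.]), array([462., 190.]), array([509., 196.])]
-14.999999999999998 [array([491., 310.]), array([466., 256.]), array([461., 198.]), array([509., 201.])]
```

```bash
r='python3 -m pendant'
$r '[[28.5,22.4,0,0,0,0.065,-1],[28.5,22.4,0,0,0,0.065,-1],[28.5,22.4,0,0,0,0.065,-1],[28.5,22.4,0,0,0,0.065,-1],[28.5,22.4,0,0,0,0.065,-1],[28.5,22.4,0,0,0,0.065,-1],[28.5,22.4,0,0,0,0.065,-1],[28.5,22.4,0,0,0,0.065,-1]]'
$r '[[20,31,0,0,0,0.065,-1],[20,31,0,0,0,0.065,-1],[20,31,0,0,0,0.065,-1],[20,31,0,0,0,0.065,-1],[20,31,0,0,0,0.065,-1],[20,31,0,0,0,0.065,-1],[20,31,0,0,0,0.065,-1],[20,31,0,0,0,0.065,-1]]'
$r '[[5,31,0,0,0,0.065,-1],[5,31,0,0,0,0.065,-1],[5,31,0,0,0,0.065,-1],[5,31,0,0,0,0.065,-1],[5,31,0,0,0,0.065,-1],[5,31,0,0,0,0.065,-1],[5,31,0,0,0,0.065,-1],[5,31,0,0,0,0.065,-1]]'
$r '[[-6,25,0,0,0,0.065,-1],[-6,25,0,0,0,0.065,-1],[-6,25,0,0,0,0.065,-1],[-6,25,0,0,0,0.065,-1],[-6,25,0,0,0,0.065,-1],[-6,25,0,0,0,0.065,-1],[-6,25,0,0,0,0.065,-1],[-6,25,0,0,0,0.065,-1]]'
```

```text
time_s: 0.77
eef_pos: [400.8, -498.0, 235.8]
tool_rot: [-0.0, 0.927, 0.376, -0.0]
force: [1.1, 0.1, -0.7]
finger_gap: 91.5
grip_force: 0.0
time_s: 1.43
eef_pos: [560.2, -249.7, 235.8]
tool_rot: [-0.0, 0.799, 0.602, -0.0]
force: [0.3, -0.1, 0.2]
finger_gap: 91.1
grip_force: 0.0
time_s: 2.1
eef_pos: [599.5, -1.9, 235.8]
tool_rot: [-0.0, 0.617, 0.787, -0.0]
force: [0.6, -0.3, -0.6]
finger_gap: 91.1
grip_force: 0.0
time_s: 2.77
eef_pos: [551.1, 197.7, 235.7]
tool_rot: [-0.0, 0.394, 0.919, -0.0]
force: [0.2, 0.4, 0.1]
finger_gap: 91.1
grip_force: 0.0
```

```bash
python3 -m pendant '[[-8,13.1,-8,0,0,0.033,-1],[-8,13.1,-8,0,0,0.033,-1],[-8,13.1,-8,0,0,0.033,-1],[-8,13.1,-8,0,0,0.033,-1],[-8,13.1,-8,0,0,0.033,-1],[-8,13.1,-8,0,0,0.033,-1],[-8,13.1,-8,0,0,0.033,-1],[0,0,0,0,0,0,-1]]'
python3 - <<'E'
from h import *
t=eyes.grab_frame("top");s=eyes.grab_frame("scene")
cv2.imwrite("pics/c2.png",np.hstack([cv2.resize(t[170:310,105:205],None,fx=4,fy=4),cv2.resize(s[150:290,405:505],None,fx=4,fy=4)]))
E
```

```text
time_s: 3.43
eef_pos: [493.8, 289.3, 178.3]
tool_rot: [-0.001, 0.286, 0.958, -0.001]
force: [-0.1, 0.1, -0.5]
finger_gap: 91.1
grip_force: 0.0
```

View pics/c2.png

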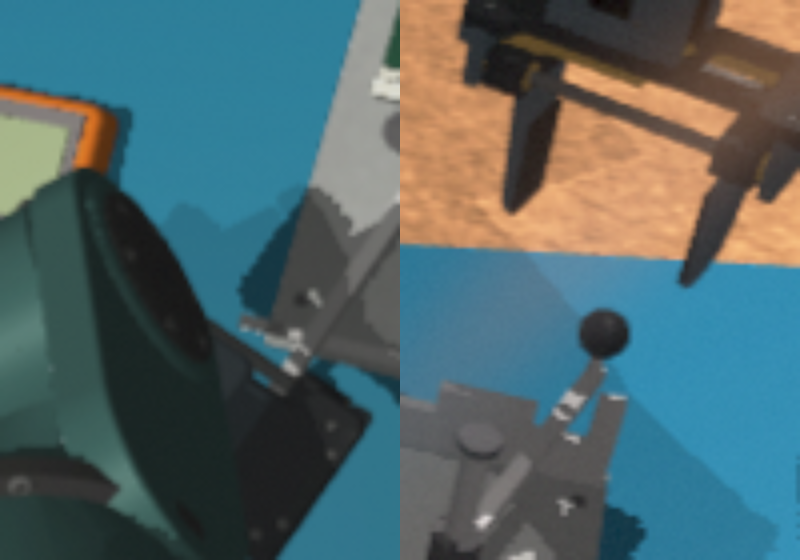

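The scene crop shows the open fingertips at about (434,202) and (477,221), with the ball at (455.6,233.5). The arm hides the ball in the top view.

```bash
python3 - <<'E'
from h import *
print(onz("scene",(455.4,211.9),156), [onz("scene",p,156) for p in((433.8,202.5),(477,221))])
E
python3 -m pendant '[[-3.5,6.8,0,0,0,0,-1],[-3.5,6.8,0,0,0,0,-1],[0,0,-17,0,0,0,-1],[0,0,-17,0,0,0,-1],[0,0,-10,0,0,0,-1],[0,0,0,0,0,0,-1],[0,0,0,0,0,0,-1]]'
python3 - <<'E'
from h import *
s=eyes.grab_frame("scene")
cv2.imwrite("pics/c3.png",cv2.resize(s[160:280,385:525],None,fx=5,fy=5,interpolation=2))
E
```

```text
[509.63877065 283.12982807 156.        ] [array([481.19675847, 241.63303767, 156.        ]), array([535.76876253, 322.84413269, 156.        ])]
time_s: 4.12
eef_pos: [488.7, 301.8, 136.0]
tool_rot: [-0.0, 0.287, 0.958, -0.0]
force: [0.1, 0.7, 0.3]
finger_gap: 91.2
grip_force: 0.0
```

View pics/c3.png

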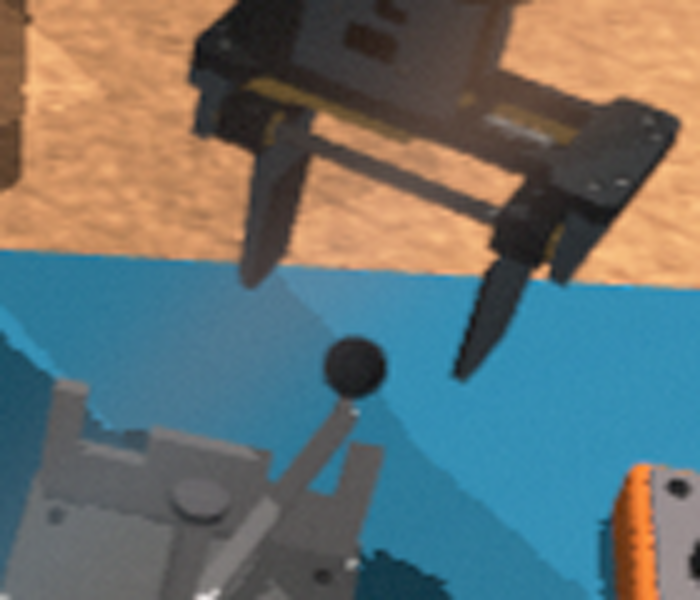

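The fingertips straddle the ball, with their midpoint at about (456,226), which agrees with the estimate. Next I descend and close.

```bash
python3 -m pendant '[[-1.5,1,-14,0,0,0,-1],[0,0,-14,0,0,0,-1],[0,0,-14,0,0,0,-1],[0,0,-11,0,0,0,-1],[0,0,0,0,0,0,-1],[0,0,0,0,0,0,-1]]' 30
python3 -m pendant '[[0,0,0,0,0,0,0],[0,0,0,0,0,0,0.3],[0,0,0,0,0,0,0.5],[0,0,0,0,0,0,0.7],[0,0,0,0,0,0,1],[0,0,0,0,0,0,1],[0,0,0,0,0,0,1],[0,0,0,0,0,0,1]]' 30
```

```text
time_s: 4.67
eef_pos: [487.1, 302.8, 82.7]
tool_rot: [-0.0, 0.287, 0.958, -0.0]
force: [-0.3, 1.1, 1.0]
finger_gap: 91.2
grip_force: 0.0
time_s: 5.33
eef_pos: [487.2, 302.9, 83.0]
tool_rot: [0.0, 0.287, 0.958, 0.0]
force: [0.3, 0.7, -0.4]
finger_gap: 40.8
grip_force: 0.0
```

```bash
python3 -m pendant '[[0,0,0,0,0,0,1],[0,0,0,0,0,0,1],[0,0,0,0,0,0,1],[0,0,0,0,0,0,1],[0,0,0,0,0,0,1],[0,0,0,0,0,0,1]]' 30
```

```text
time_s: 5.83
eef_pos: [487.2, 302.9, 82.9]
tool_rot: [-0.0, 0.287, 0.958, -0.0]
force: [-0.5, 0.2, -0.2]
finger_gap: 26.6
grip_force: 30.0
```

```bash
python3 -m pendant '[[0,0,5,0,0,0,1],[0,0,5,0,0,0,1],[0,0,6,0,0,0,1],[0,0,6,0,0,0,1],[0,0,6,0,0,0,1],[0,0,4,0,0,0,1],[0,0,0,0,0,0,1],[0,0,0,0,0,0,1]]'
python3 - <<'E'
from h import *
s=eyes.grab_frame("scene")
cv2.imwrite("pics/c4.png",cv2.resize(s[160:300,365:505],None,fx=4,fy=4,interpolation=2))
E
```

```text
time_s: 6.5
eef_pos: [487.3, 303.0, 115.3]
tool_rot: [0.0, 0.287, 0.958, 0.0]
force: [3.6, -1.0, -1.7]
finger_gap: 26.0
grip_force: 30.0
```

View pics/c4.png

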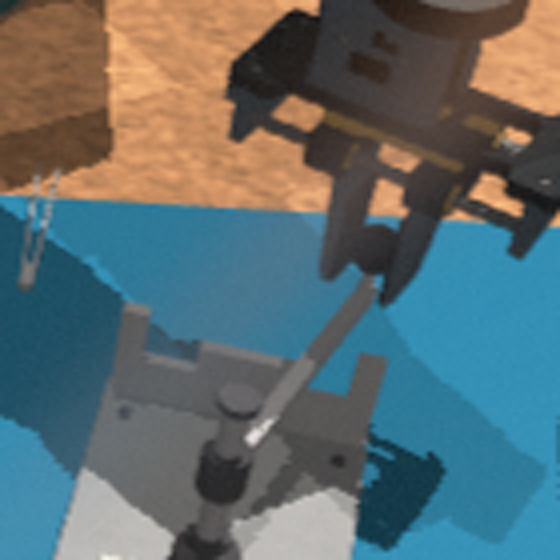

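The ball is held between the pads at about (459,222), and the bar stands above the sill. I'll check its height and plan the arc.

Run:
```python
from h import *
for z in(100,106,112): print(z,onz("scene",(459.5,222.5),z))
P=np.array([630.5,212.3]);K=np.array([487.3,303.]);v=K-P;print(np.linalg.norm(v))
pts=[R.from_euler('z',a,degrees=True).apply([*v,0])[:2]+P for a in np.linspace(0,39,9)]
pts=np.array(pts);print(np.round(pts,1));print(np.round(np.diff(pts,axis=0),1))
```

```text
100 [474.52517472 308.86377416 100.        ]
106 [481.95449468 306.47011075 106.        ]
112 [489.38381465 304.07644734 112.        ]
169.5073154763534
[[487.3 303. ]
 [480.1 290.5]
 [474.  277.4]
 [469.  263.9]
 [465.2 250. ]
 [462.6 235.8]
 [461.2 221.5]
 [461.1 207. ]
 [462.1 192.7]]
[[ -7.2 -12.5]
 [ -6.1 -13.1]
 [ -5.  -13.5]
 [ -3.8 -13.9]
 [ -2.6 -14.2]
 [ -1.4 -14.4]
 [ -0.2 -14.4]
 [  1.1 -14.4]]
```

```bash
python3 -m pendant '[[-3.7,-6.2,0,0,0,0.042,1],[-3.5,-6.3,0,0,0,0.042,1],[-3.2,-6.5,0,0,0,0.042,1],[-2.9,-6.6,0,0,0,0.042,1],[-2.6,-6.7,0,0,0,0.042,1],[-2.4,-6.8,0,0,0,0.042,1],[-2,-6.9,0,0,0,0.042,1],[-1.8,-7,0,0,0,0.042,1]]'
python3 -m pendant '[[-1.4,-7.1,0,0,0,0.042,1],[-1.2,-7.1,0,0,0,0.042,1],[-0.8,-7.2,0,0,0,0.042,1],[-0.6,-7.2,0,0,0,0.042,1],[-0.2,-7.2,0,0,0,0.042,1],[0,-7.2,0,0,0,0.042,1],[0.4,-7.2,0,0,0,0.042,1],[0.5,-5,0,0,0,0.03,1]]'
python3 -m pendant '[[0,0,0,0,0,0,1],[0,0,0,0,0,0,1]]'
python3 - <<'E'
from h import *
s=eyes.grab_frame("scene");t=eyes.grab_frame("top")
cv2.imwrite("pics/c5.png",np.hstack([cv2.resize(s[160:300,365:485],None,fx=4,fy=4,interpolation=2),cv2.resize(t[200:340,160:240],None,fx=4,fy=4,interpolation=2)]))
E
```

```text
time_s: 7.22
eef_pos: [465.3, 249.8, 114.9]
tool_rot: [0.0, 0.122, 0.993, 0.0]
force: [5.0, -0.6, -2.5]
finger_gap: 26.0
grip_force: 30.0
time_s: 7.88
eef_pos: [462.5, 194.7, 115.1]
tool_rot: [0.001, -0.04, 0.999, 0.0]
force: [5.1, 2.3, -2.4]
finger_gap: 26.3
grip_force: 30.0
time_s: 8.05
eef_pos: [462.5, 194.8, 115.1]
tool_rot: [0.001, -0.039, 0.999, 0.0]
force: [4.3, 1.5, -2.0]
finger_gap: 26.5
grip_force: 30.0
```

View pics/c5.png

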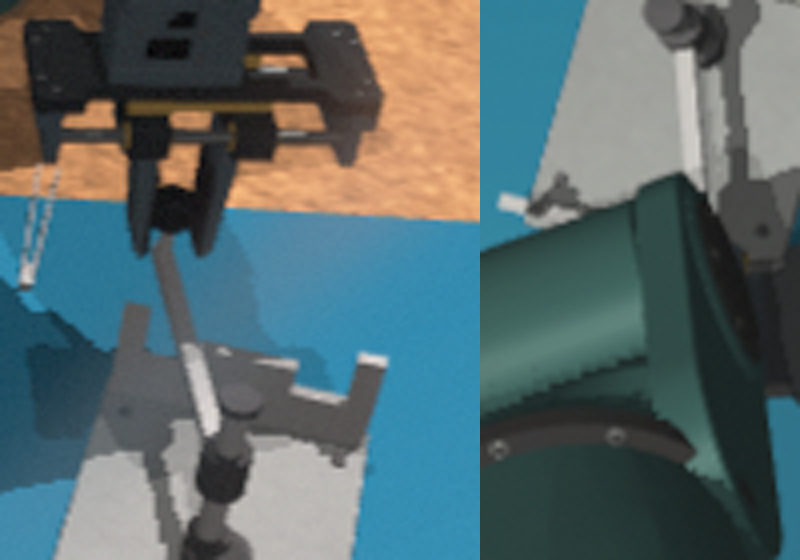

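The bar now points toward the right-hand notch and is still raised. In crop coordinates the notch floor spans x≈143–198, y≈350–360. I'll check whether the bar is centred on it.

Run:
```python
from h import *
f=lambda p,z:onz("scene",(365+p[0]/4,160+p[1]/4),z)[:2]
a,b=f((172,275),82),f((203,395),82); n1,n2=f((145,352),40),f((198,360),40)
print("bar",a,b,"notch",n1,n2,np.linalg.norm(n1-n2))
s,u=np.linalg.solve(np.c_[b-a,-(n2-n1)],n1-a); print("fraction across notch",u,a+s*(b-a))
P=np.array([630.5,212.3])+[2.5,2.5]; d=(b-a)/np.linalg.norm(b-a); print("bar dir",np.degrees(np.arctan2(d[1],d[0])), "knob dir",np.degrees(np.arctan2(212.3-194.7,630.5-462.5)))
```

```text
bar [485.04367296 197.22319688] [580.56556936 207.11441699] notch [504.42268869 186.67034682] [508.40425212 216.29058288] 29.886639676850496
fraction across notch 0.4300039290487046 [506.13477661 199.40716471]
bar dir 5.911864822183184 knob dir 5.980599524763457
```

The bar is centred over the notch to within about 2 mm, so I lower it.

```bash
python3 -m pendant '[[0,0.5,-5,0,0,0,1],[0,0.5,-5,0,0,0,1],[0,0,-5,0,0,0,1],[0,0,-5,0,0,0,1],[0,0,-5,0,0,0,1],[0,0,-4,0,0,0,1],[0,0,-2,0,0,0,1],[0,0,0,0,0,0,1]]'
```

```text
time_s: 8.82
eef_pos: [462.3, 195.9, 83.2]
tool_rot: [0.0, -0.039, 0.999, 0.0]
force: [7.2, 0.3, -2.7]
finger_gap: 26.5
grip_force: 30.0
```

```bash
python3 -m pendant '[[0,0,-1,0,0,0,1],[0,0,0,0,0,0,1]]'; python3 -m pendant '[[0,0,-1,0,0,0,1],[0,0,0,0,0,0,1]]'
```

```text
time_s: 8.98
eef_pos: [462.3, 195.9, 82.4]
tool_rot: [0.001, -0.039, 0.999, 0.0]
force: [6.7, 1.0, -2.7]
finger_gap: 26.1
grip_force: 30.0
time_s: 9.15
eef_pos: [462.0, 195.9, 81.5]
tool_rot: [0.0, -0.039, 0.999, 0.0]
force: [4.2, 1.5, -0.1]
finger_gap: 26.4
grip_force: 30.0
```

```bash
python3 -m pendant '[[0,0,-1,0,0,0,1],[0,0,0,0,0,0,1]]'; python3 -m pendant '[[0,0,0,0,0,0,0.5],[0,0,0,0,0,0,0],[0,0,0,0,0,0,-1],[0,0,0,0,0,0,-1],[0,0,0,0,0,0,-1],[0,0,0,0,0,0,-1],[0,0,0,0,0,0,-1],[0,0,0,0,0,0,-1]]'
```

```text
time_s: 9.32
eef_pos: [461.7, 195.8, 80.6]
tool_rot: [-0.0, -0.039, 0.999, 0.0]
force: [2.8, 0.6, 1.5]
finger_gap: 26.5
grip_force: 30.0
time_s: 9.98
eef_pos: [461.7, 195.6, 80.9]
tool_rot: [-0.0, -0.039, 0.999, -0.0]
force: [-0.2, -0.1, -0.3]
finger_gap: 70.1
grip_force: 0.0
```

Seated and released. I raise the tool straight up, back it away, and check.

```bash
python3 -m pendant '[[0,0,0,0,0,0,-1],[0,0,0,0,0,0,-1],[0,0,10,0,0,0,-1],[0,0,20,0,0,0,-1],[0,0,25,0,0,0,-1],[0,0,25,0,0,0,-1],[0,0,25,0,0,0,-1],[0,0,25,0,0,0,-1]]'
python3 -m pendant '[[10,-25,10,0,0,0,-1],[10,-25,5,0,0,0,-1],[10,-25,0,0,0,0,-1],[10,-25,0,0,0,0,-1],[10,-25,0,0,0,0,-1],[5,-25,0,0,0,0,-1],[0,-25,0,0,0,0,-1],[0,0,0,0,0,0,-1]]'
python3 - <<'E'
from h import *
s=eyes.grab_frame("scene");t=eyes.grab_frame("top")
cv2.imwrite("pics/c6.png",np.hstack([cv2.resize(s[180:360,130:480],None,fx=1.6,fy=1.6,interpolation=2)[:288],cv2.resize(t[145:289,150:270],None,fx=2,fy=2,interpolation=2)]))
E
```

```text
time_s: 10.65
eef_pos: [461.6, 195.6, 212.9]
tool_rot: [0.0, -0.039, 0.999, 0.0]
force: [1.2, 0.1, -0.6]
finger_gap: 91.2
grip_force: 0.0
time_s: 11.32
eef_pos: [516.9, 17.8, 226.7]
tool_rot: [0.0, -0.038, 0.999, -0.0]
force: [-0.5, 0.1, 0.0]
finger_gap: 91.5
grip_force: 0.0
```

View pics/c6.png

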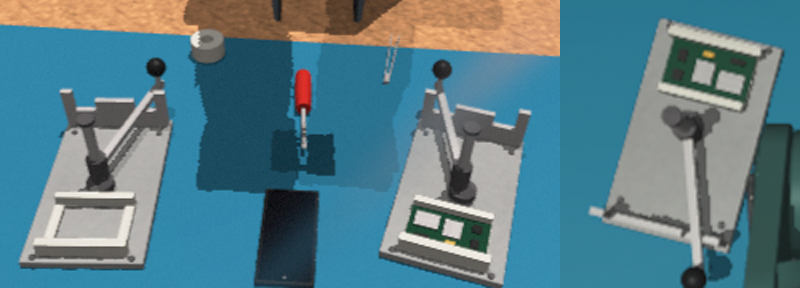

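The bar now lies in the right-hand notch with the board still in place, and the spare lever is unmoved. The ball is at about (406,223) in the scene view and (216,284) in the top view. I'll confirm its height and hand in.

Run:
```python
from h import *
s=eyes.grab_frame("scene");t=eyes.grab_frame("top")
p=tri(ball(t,(216,283))[0],ball(s,(406,223))[0]); q=tri(ball(t,(404,270))[0],ball(s,(228,222))[0]); print(p,q)
if p[0][2]<83: env.finish_job(); print("handed in")
```

```text
(array([461.28696517, 194.69481054,  78.87768467]), np.float64(1.5747197772039687)) (array([ 493.65138933, -212.45669828,   78.30524448]), np.float64(2.1527193072097366))
the job is handed in; nothing more can be done
handed in
```

The board is clamped: the lever went up over the gate and now sits fully down in the right-hand notch (ball measured about 79 mm up), released; the empty holder's lever has not moved, and the job is handed in at about 11.5 s.

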